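# Push the brass bush down its feed chute to the escapement stop

## Task

On the two-lane feeder, push the brass flanged bush down its sloped chute until it rests against the yellow escapement stop at the lower end. Slide it along the chute floor, upright and without lifting it out, let go of it there, and leave the steel sleeve in the other lane where it is.

Things in the scene. Friction and masses are not known exactly. Their poses are not given: they have to be found in the camera images.
- brass_bush: Brass-coloured flanged bush standing on its flange in one of the two chutes: flange 38 mm across and 8 mm thick, above it a body 28 mm across up to 34 mm total height; 0.07 to 0.12 kg. Origin: centre of its underside (flange face); z along its axis, square to the chute floor.
- bush_chute: Fixed chute that holds the bush, either lane of the feeder; its straight channel falls 12 degrees to a yellow stop blade 26 mm high (22 mm actuator behind it, to x = 41 mm). Origin: floor centre at the face of the blade; x downhill along the floor, y across, z square to the floor, up. The bush touches the stop with its centre at x = -19 mm; friction 0.5 to 0.7 holds it anywhere on the slope.
- chute_top (a point): Middle of the channel floor at the open upper end of the bush's chute, 207 mm uphill from the stop face; nothing stands above or behind it. Floor 48 mm wide between two side rails, 6 mm thick, 13 mm high. Right of the feeder hangs a camera, 0.5 m over the bench and 0.6 m ahead of the robot, with a post and bins beyond: swing in with the arm drawn back.
- steel_sleeve: Plain grey steel sleeve, 43 mm across and 42 mm high, standing in the other, equal and parallel chute, whose centre line is 84 mm beside that of the bush; to be left alone. Origin: centre of its underside; z along its axis.

How it is judged:
By the outcome, as a careful person would: the job done as asked, in the order asked, and still so for the second after the job is handed in, with the robot touching nothing.
It also fails if it takes over 34 s, if anything falls off the work surface, if the arm or the gripper's body presses on something with over 40 N, if the wrist force passes 120 N, or if a joint passes its speed limit or range.

## Robot

A 6-joint arm with a two-finger parallel gripper is mounted at the origin on a cart in front of the work surface, level with it; the furniture and walls round the work are solid. World frame = base frame: x ahead of the robot, y to its left, z up, the work surface at z = 0. Lengths are in mm, angles in rad, forces in N, time in s.
With the tool pointing down it reaches from about 275 to 850 mm from the base axis. Payload 19 kg.
Tool frame: the origin (TCP) lies between the finger pads; the fingertips stand 22 mm ahead of it and the grasp point (between the pads) lies 3 mm ahead of it; y points along the fingers, x is the direction in which the jaws open and shut, and the axes are right-handed (so a half turn about y gives the same grasp; the last joint's range is limited). The gripper opens to 85 mm and grips with 20 to 120 N. Pads are 22 mm wide; open, the fingers measure 114 mm over their backs; the gripper's body (76 mm by 85 mm) begins 54 mm behind the grasp point. The pads swing forward as they close: fully open they stand 13 mm farther back than shut.
Start: joints at [1.012, 0.15, 1.437, -0, 1.554, -0.134], TCP at [236.981, 523.863, 253.267] pointing down, gripper open.
Joint ranges: [-2.8, 2.8], [-0.68, 2.1], [0.12, 2.68], [-1.39, 4.53], [0.16, 2.79], [-2.81, 2.81]. Speed limits (rad/s): [1.89, 1.89, 2.22, 3.01, 3.01, 3.01].

## Interface

Orientations are given as a rotation vector (axis times angle).
In Python, from rig import bot gives the robot as it stands.
- The arm moves only by the tool servo_tool, never from a script. Its arguments are lists of equal length, an entry for each row: "claw": the opening, from 0 (shut) to 1 (fully open); "offset": the shift along the tool's x, y, z in mm, a list of three; "delta_rot": the turn, a rotation vector about the tool's x, y, z in degrees, a list of three. A call has exactly 8 rows; each row is the pose to reach, as a shift and turn from the pose commanded when the call began, along the tool's axes at that moment; what a row does not reach only later rows make up. A row lasts 1/12 s, in which the tool goes at most 41.7 mm and 7.16 degrees, less where a joint would pass 70% of its speed; a pose out of reach is approached as far as the arm can. A call with a gripper value outside its range is refused whole. The fingers move at their own pace and stop on an object; the grip force is fixed at half the most. Time passes only in rows, so rows that repeat a pose let the fingers close, or fill a call up. It gives the time, the measured TCP pose, the force and the opening at its end, in the units of the state.
- bot.get_state(): the state, without advancing time (a new reading comes with each control period).
- bot.read_camera(name): name is "side" or "top"; returns the picture (400x640x3 uint8, red, green, blue); there is no depth.
- bot.camera_info(name): a dict with "fx", "fy", "cx", "cy" (pixels), "cam_to_world" (4x4, takes a point from camera to world coordinates). Camera axes: x right, y up, looking along -z (the intrinsics and any distortion apply to the point x, -y, -z); pixel columns grow to the right and rows downward; lengths in mm; the calibration is good to about 2 mm. A picture is of the moment at which its call begins. camera_info takes no time and is no camera call.
- bot.sign_off(): hands the job in, once; it reports no verdict.
Trained networks look in the newest picture that a camera, given by its name, has taken for a name from the list of things; names that differ only in an ending like _2 or _b are one class to them, and where a whole thing is asked for, a point or a joint stands for the part that bears it (a point fixed in the world has none). Each returns a list of dicts, best first, with "confidence" (0 to 1); they miss things now and then, are a little off and sometimes report something else, mostly with a low value. They report only what shows in the picture. A call takes as long as a camera call.
- bot.boxes_of(label, camera): "rect" ([left, top, right, bottom] in pixels, round what is visible of it).
The state is a dict: "clock": time; "qpos": joint angles; "qd": joint speeds; "joint_torque": joint torques, N m; "tool_pos": TCP position; "tcp_rot": TCP orientation; "contact_force": force on the tool from outside, world axes, zero at the start; "torque": the same for the moment, N m; "opening": finger opening in mm.
Only numpy, scipy, OpenCV 4.12 (cv2) and the standard library are available. Lean on these libraries where they do the work, as an engineer would, in place of code of your own. Each camera call takes 0.05 s, during which the arm holds its last target.

## Working session

There is one attempt and no reset: what is moved stays moved. The work goes in short steps, Python scripts to look and compute and a tool call to move; the robot and the scene stay as the last step left them, time stands still between calls to the robot, and variables do not carry over. Pictures are saved under pics/ and viewed, and the job is handed in when it is done.

Besides the shell and the picture viewer there is one more tool, called as name(argument=value, ...) on one line, values as JSON. servo_tool: Moves the arm, as the interface text tells. Its arguments: {"type":"object","properties":{"claw":{"type":"array"},"offset":{"type":"array"},"delta_rot":{"type":"array"}},"required":["claw","offset","delta_rot"]}

```bash
mkdir -p pics; ls
python3 - <<'E'
from rig import bot
import cv2,numpy as np
np.set_printoptions(precision=4,suppress=True)
for c in ["side","top"]:
    im=bot.read_camera(c); cv2.imwrite(f"pics/{c}0.png",im[:,:,::-1])
    i=bot.camera_info(c); print(c,{k:(np.array(v) if k=="cam_to_world" else v) for k,v in i.items()})
    for l in ["brass_bush","bush_chute","steel_sleeve"]:
        print(l,bot.boxes_of(l,c)[:3])
print(bot.get_state())
E
```

```text
pics
side {'fx': 472.2408482487036, 'fy': 472.2408482487036, 'cx': 320.53663606806913, 'cy': 200.89564674029393, 'cam_to_world': array([[   1.    ,    0.0039,    0.0022,  490.6045],
       [   0.0003,    0.4303,   -0.9027, -469.0813],
       [  -0.0045,    0.9027,    0.4303,  477.0824],
       [   0.    ,    0.    ,    0.    ,    1.    ]])}
brass_bush [{'rect': [314.4, 201.9, 337.5, 225.6], 'confidence': 0.92}, {'rect': [306.2, 191.6, 363.0, 291.6], 'confidence': 0.49}]
bush_chute [{'rect': [307.4, 191.4, 363.1, 297.0], 'confidence': 0.77}]
steel_sleeve [{'rect': [273.5, 205.4, 294.4, 239.5], 'confidence': 0.9}]
top {'fx': 485.06234546956824, 'fy': 485.06234546956824, 'cx': 316.15138378800185, 'cy': 201.88127217329344, 'cam_to_world': array([[  0.0136,   0.9922,  -0.1241, 373.0952],
       [ -0.9997,   0.0108,  -0.0237, 296.22  ],
       [ -0.0221,   0.1244,   0.992 , 934.7584],
       [  0.    ,   0.    ,   0.    ,   1.    ]])}
brass_bush [{'rect': [313.6, 181.9, 339.3, 203.0], 'confidence': 0.62}]
bush_chute [{'rect': [280.4, 168.3, 420.2, 212.0], 'confidence': 0.7}]
steel_sleeve [{'rect': [333.0, 224.5, 367.2, 243.9], 'confidence': 0.89}]
{'clock': 0.4, 'qpos': array([ 1.012 ,  0.1506,  1.4375, -0.    ,  1.5538, -0.134 ]), 'qd': array([-0.001 , -0.0002, -0.0008,  0.0004, -0.0013,  0.0004]), 'joint_torque': array([ -0.0028, -71.2093, -57.0527,  -0.0003,   0.0029,   0.    ]), 'tool_pos': array([236.9799, 523.8401, 253.1835]), 'tcp_rot': array([-1.3809, -0.8907,  0.8911]), 'contact_force': array([-0.6581, -0.5128, -0.2183]), 'torque': array([ 0.0142,  0.0696, -0.0139]), 'opening': 85.21748157646162}
```

Run:
```python
import cv2,numpy as np
from scipy.spatial.transform import Rotation as R
print(R.from_rotvec([-1.3809,-.8907,.8911]).as_matrix().round(3))
a=cv2.imread("pics/side0.png");b=cv2.imread("pics/top0.png")
cv2.imwrite("pics/s1.png",cv2.resize(a[140:320,220:440],None,fx=3.4,fy=3.2,interpolation=cv2.INTER_CUBIC))
cv2.imwrite("pics/t1.png",cv2.resize(b[130:280,250:450],None,fx=4,fy=4,interpolation=cv2.INTER_CUBIC))
```

```text
[[ 0.412 -0.    -0.911]
 [ 0.911 -0.     0.412]
 [-0.    -1.    -0.   ]]
```

View pics/top0.png

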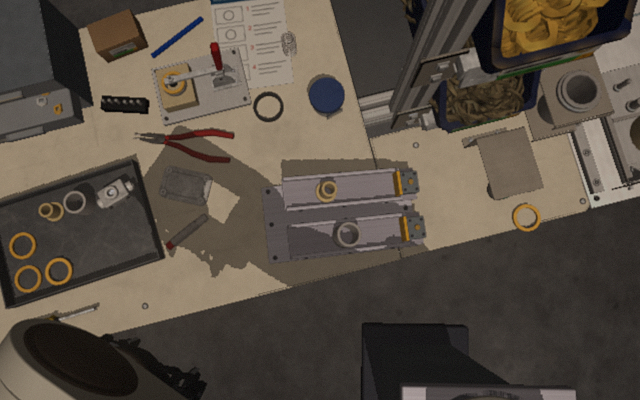

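View pics/side0.png

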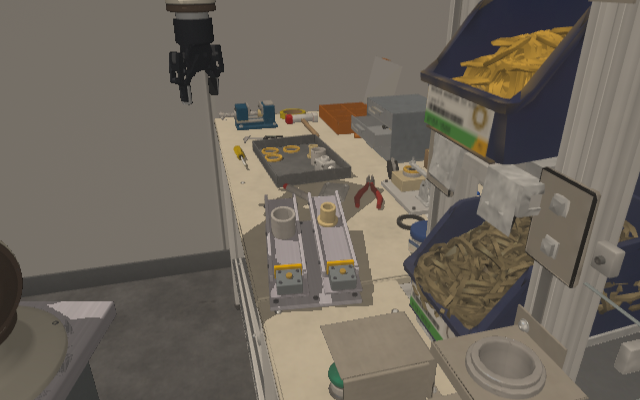

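```bash
ls pics
```

```text
s1.png
side0.png
t1.png
top0.png
```

View pics/t1.png

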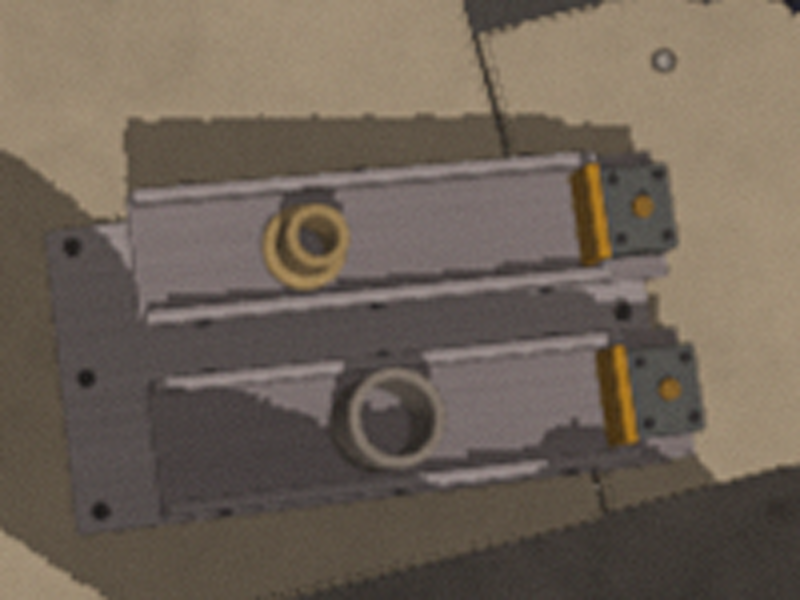

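View pics/s1.png

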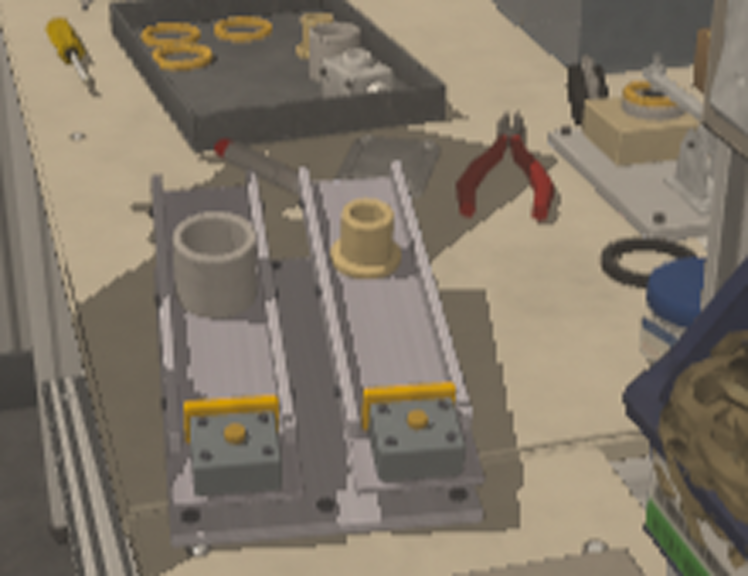

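```bash
cat > h.py <<'E'
import numpy as np,cv2
from scipy.optimize import least_squares
from scipy.spatial.transform import Rotation as R
from rig import bot
I={c:bot.camera_info(c) for c in("side","top")}
def proj(c,P):
    i=I[c];M=np.linalg.inv(np.array(i["cam_to_world"]));P=np.atleast_2d(P)
    q=P@M[:3,:3].T+M[:3,3]
    return np.c_[i["cx"]+i["fx"]*q[:,0]/-q[:,2], i["cy"]+i["fy"]*-q[:,1]/-q[:,2]]
a=np.radians(12)
def chR(yaw):
    # x downhill: level heading yaw, dips 12deg
    return R.from_euler("z",yaw).as_matrix()@R.from_euler("y",a).as_matrix()
def ch(p,P): return np.atleast_2d(P)@chR(p[3]).T+p[:3]
def draw(c,im,p,lines,f,off,name):
    v=cv2.resize(im[off[1]:off[1]+off[3],off[0]:off[0]+off[2]],None,fx=f,fy=f,interpolation=cv2.INTER_CUBIC)
    for l,col in lines:
        q=(proj(c,ch(p,l))-off[:2]+.5)*f-.5
        cv2.polylines(v,[q.round().astype(int)],False,col,1)
    cv2.imwrite(name,v)
th=np.linspace(0,2*np.pi,40)
def circ(x,y,z,r): return np.c_[x+r*np.cos(th),y+r*np.sin(th),0*th+z]
E
cat > fit.py <<'E'
from h import *
t=lambda u,v:((u+.5)/4-.5+250,(v+.5)/4-.5+130)
s=lambda u,v:((u+.5)/3.4-.5+220,(v+.5)/3.2-.5+140)
C=[("top",(-207,30,13),t(133,190)),("top",(-207,-30,13),t(150,323)),
("top",(0,24,0),t(572,170)),("top",(0,-24,0),t(586,262)),
("side",(-207,-30,13),s(300,168)),("side",(-207,30,13),s(402,162)),
("side",(0,-24,26),s(362,390)),("side",(0,24,26),s(453,383))]
def res(p): return np.concatenate([proj(c,ch(p,P))[0]-uv for c,P,uv in C])
r=least_squares(res,[430,150,30,-1.57],x_scale=[10,10,10,.1],loss="soft_l1")
p=r.x;print(p,np.degrees(p[3]));print(r.fun.reshape(-1,2).round(1))
np.save("p.npy",p)
print("top",ch(p,[-207,0,0]))
# bush: fit x,y from boxes
def bb(c,x,y):
    q=proj(c,ch(p,np.r_[circ(x,y,0,19),circ(x,y,8,19),circ(x,y,34,14)]));return np.r_[q.min(0),q.max(0)]
B={"side":[314.4,201.9,337.5,225.6],"top":[313.6,181.9,339.3,203.0]}
for cs in (["side"],["top"],["side","top"]):
    b=least_squares(lambda w:np.concatenate([bb(c,*w)-B[c] for c in cs]),[-130,0],loss="soft_l1");print(cs,b.x,b.fun.round(1))
bx=b.x;np.save("b.npy",bx);print("bush world",ch(p,[*bx,0]))
L=[]
for yy in(24,30,-24,-30): L.append((np.array([(-207,yy,13),(0,yy,13)]),(0,255,0)))
L.append((np.array([(0,-24,0),(0,24,0),(0,24,26),(0,-24,26),(0,-24,0)]),(0,0,255)))
L.append((np.array([(-207,-24,0),(-207,24,0)]),(255,0,0)))
for z,rr in((0,19),(8,19),(34,14)): L.append((circ(bx[0],bx[1],z,rr),(255,0,255)))
draw("top",cv2.imread("pics/top0.png"),p,L,4,(250,130,200,150),"pics/ot.png")
draw("side",cv2.imread("pics/side0.png"),p,L,4,(240,160,190,150),"pics/os.png")
E
python3 fit.py
```

```text
[519.49819574 172.9090401   42.54685621  -1.43424109] -82.17596107713983
[[ 0.1 -0.7]
 [-0.2 -0.1]
 [-0.2 -0.6]
 [ 0.   1.7]
 [-0.8 -0.3]
 [-0.3 -0.3]
 [-0.6  0.4]
 [ 2.4  0.3]]
top [[491.93481207 373.50070129  85.58457621]]
['side'] [-133.77706332   -3.36666139] [ 1.2 -1.1 -1.2  1.1]
['top'] [-131.45139624   -4.13054913] [ 1.8 -0.3 -1.6  0.3]
['side', 'top'] [-132.53789591   -3.91986949] [ 1.  -0.7 -1.4  1.6  1.2 -0.3 -2.3  0.2]
bush world [[497.96654228 300.81019014  70.10303425]]
```

View pics/ot.png

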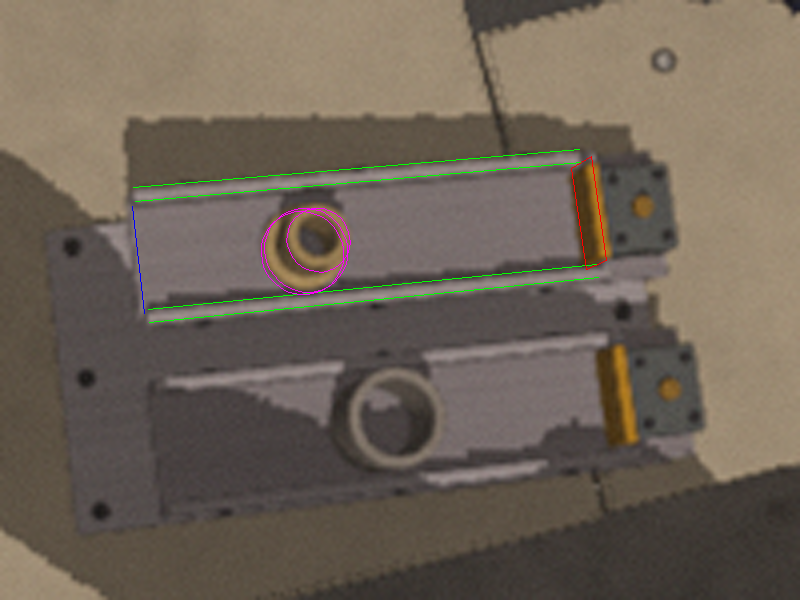

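View pics/os.png

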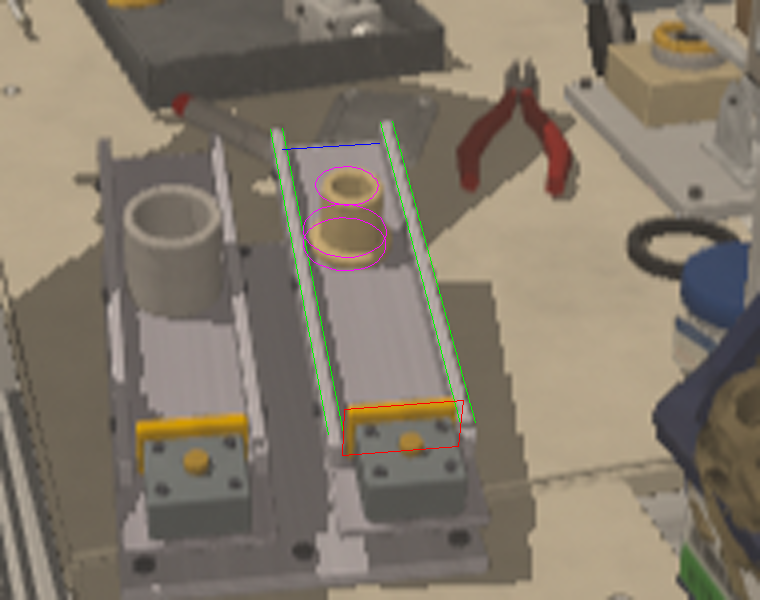

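```bash
cat > rel.py <<'E'
import sys
from h import *
p=np.load("p.npy")
def rel(T,verbose=True):
    """T: tip target in chute frame (x,y,z of fingertip)"""
    s=bot.get_state();C=chR(p[3]);Rt=np.c_[C[:,1],-C[:,2],-C[:,0]]
    tip=ch(p,T)[0];tcp=tip-22*Rt[:,1]
    R0=R.from_rotvec(s["tcp_rot"]).as_matrix()
    print("t",s["clock"],"F",s["contact_force"].round(1),"open",round(s["opening"],1),"q",s["qpos"].round(2))
    cur=(s["tool_pos"]+22*R0[:,1]-p[:3])@C
    print("tip now in chute",cur.round(1),"force chute",(s["contact_force"]@C).round(1))
    print("world tcp",tcp.round(1),"offset",(R0.T@(tcp-s["tool_pos"])).round(1),"rot",np.degrees(R.from_matrix(R0.T@Rt).as_rotvec()).round(2))
if __name__=="__main__": rel([float(v) for v in sys.argv[1:4]])
E
python3 rel.py -175 -2 70
```

```text
t 0.4 F [-0.7 -0.5 -0.2] open 85.2 q [ 1.01  0.15  1.44 -0.    1.55 -0.13]
tip now in chute [-416.9 -232.1  104.2] force chute [ 0.5 -0.7 -0.1]
world tcp [496.8 323.3 168.9] offset [ -75.6   84.3 -319.4] rot [10.97 57.62 -6.07]
```

servo_tool(claw=[0,0,0,0,0,0,0,0], offset=[[-7,3,-30],[-14,6,-60],[-21,9,-90],[-28,12,-120],[-35,15,-150],[-42,20,-180],[-49,25,-210],[-56,30,-240]], delta_rot=[[1.1,5.8,-0.6],[2.2,11.5,-1.2],[3.3,17.3,-1.8],[4.4,23,-2.4],[5.5,28.8,-3],[6.6,34.6,-3.6],[7.7,40.3,-4.2],[8.8,46,-4.8]])

```text
clock: 1.07
tool_pos: [433.7, 372.8, 223.2]
tcp_rot: [-1.383, -0.248, 0.267]
contact_force: [0.4, 0.7, -0.3]
opening: -0.2
```

```bash
python3 rel.py -175 -2 60
```

```text
t 1.0667 F [ 0.4  0.7 -0.3] open -0.2 q [0.49 0.11 1.55 0.17 1.44 0.13]
tip now in chute [-241.8  -58.2  111.1] force chute [-0.6  0.5 -0.4]
world tcp [496.5 325.3 159.1] offset [ 42.7  52.7 -75.5] rot [ 2.13 11.33 -1.23]
```

servo_tool(claw=[0,0,0,0,0,0,0,0], offset=[[8,10,-15],[17,20,-30],[25,30,-45],[34,40,-60],[42,52,-75],[42,52,-75],[42,52,-75],[42,52,-75]], delta_rot=[[0.4,2.3,-0.2],[0.8,4.6,-0.4],[1.2,6.9,-0.7],[1.7,9.1,-1],[2.1,11.3,-1.2],[2.1,11.3,-1.2],[2.1,11.3,-1.2],[2.1,11.3,-1.2]])

```text
clock: 1.73
tool_pos: [494.7, 327.1, 160.6]
tcp_rot: [-1.36, -0.098, 0.12]
contact_force: [-0.0, -0.5, 0.7]
opening: -0.3
```

```bash
python3 rel.py -175 -2 25
cat > look.py <<'E'
import sys
from h import *
p=np.load("p.npy");n=sys.argv[1]
s=bot.get_state();C=chR(p[3]);R0=R.from_rotvec(s["tcp_rot"]).as_matrix()
t=(s["tool_pos"]+22*R0[:,1]-p[:3])@C
L=[(np.array([(-207,y,13),(0,y,13)]),(0,255,0)) for y in(24,-24)]
L.append((np.array([(t[0]+a*11,t[1]+b*14.5,t[2]) for a,b in((1,1),(1,-1),(-1,-1),(-1,1),(1,1))]),(0,0,255)))
for z,r in((0,19),(34,14)): L.append((circ(-19,0,z,r),(255,0,255)))
for c,o in(("top",(250,130,200,150)),("side",(240,130,190,150))):
    im=bot.read_camera(c)[:,:,::-1].copy(); cv2.imwrite(f"pics/{c}{n}.png",im)
    draw(c,im,p,L if len(sys.argv)<3 else [],4,o,f"pics/o{c}{n}.png")
    print(c,bot.boxes_of("brass_bush",c)[:1])
E
python3 look.py 2
```

```text
t 1.7333 F [-0.  -0.5  0.7] open -0.3 q [0.35 0.19 1.59 0.21 1.32 0.16]
tip now in chute [-177.3   -3.5   61. ] force chute [ 0.3 -0.1  0.8]
world tcp [495.5 332.5 124.9] offset [ 1.5 36.  -2.2] rot [ 0.09  0.36 -0.06]
top []
side []
```

View pics/oside2.png

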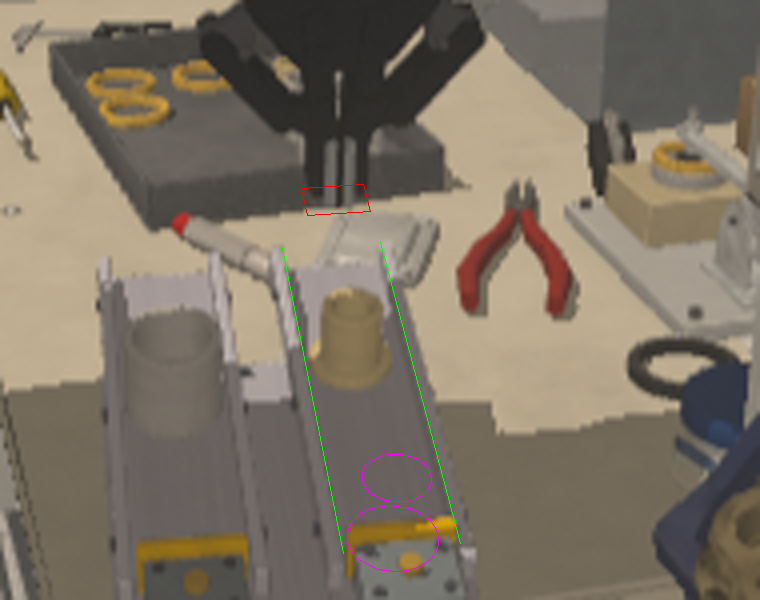

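View pics/otop2.png

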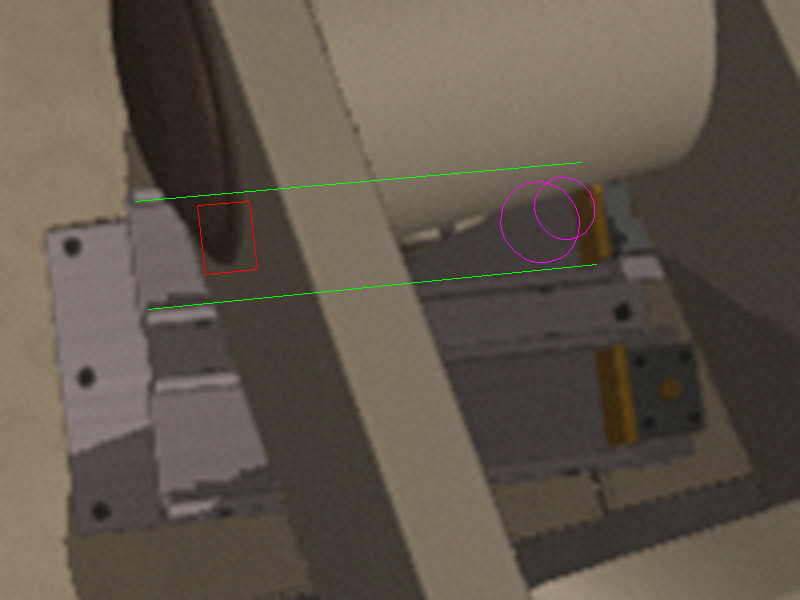

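servo_tool(claw=[0,0,0,0,0,0,0,0], offset=[[1,10,-1],[1,20,-1],[1,30,-1],[1,38,-1],[1,44,-1],[1,49,-1],[1,51,-1],[1,51,-1]], delta_rot=[[0,0.3,0],[0,0.3,0],[0,0.3,0],[0,0.3,0],[0,0.3,0],[0,0.3,0],[0,0.3,0],[0,0.3,0]])

```text
clock: 2.6
tool_pos: [494.4, 336.4, 109.4]
tcp_rot: [-1.361, -0.092, 0.116]
contact_force: [0.1, 0.8, -0.4]
opening: -0.1
```

```bash
python3 rel.py -175 -2 4; python3 look.py 3
```

```text
t 2.6 F [ 0.1  0.8 -0.4] open -0.1 q [0.37 0.24 1.64 0.22 1.22 0.16]
tip now in chute [-175.7   -2.7    9. ] force chute [-0.7  0.2 -0.5]
world tcp [495.  336.9 104.4] offset [ 0.7  5.  -0.7] rot [ 0.1   0.01 -0.11]
top []
side [{'rect': [315.1, 201.7, 335.6, 225.7], 'confidence': 0.79}]
```

View pics/oside3.png

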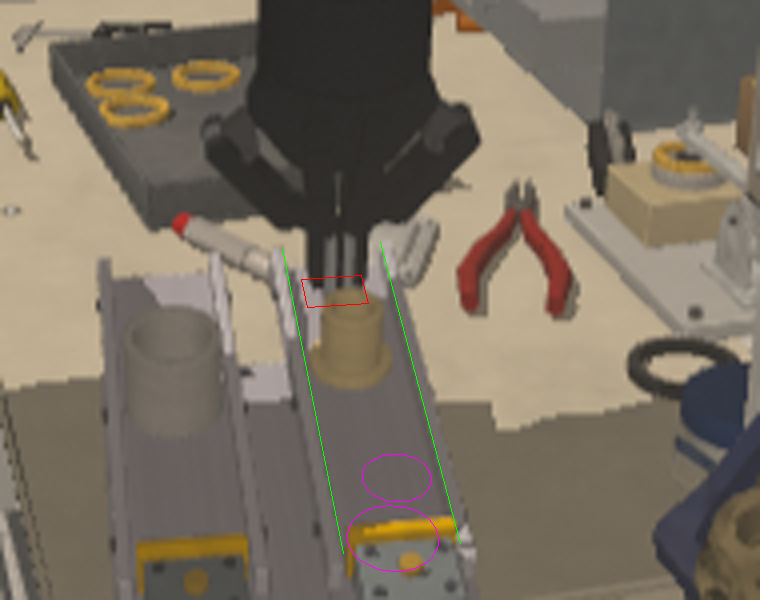

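servo_tool(claw=[0,0,0,0,0,0,0,0], offset=[[0.5,2,0],[0.5,4,0],[0.5,4.5,0],[0.5,4.5,-3],[0.5,4.5,-6],[0.5,4.5,-9],[0.5,4.5,-12],[0.5,4.5,-15]], delta_rot=[[0,0,0],[0,0,0],[0,0,0],[0,0,0],[0,0,0],[0,0,0],[0,0,0],[0,0,0]])

```text
clock: 3.47
tool_pos: [497.0, 322.5, 102.4]
tcp_rot: [-1.361, -0.092, 0.116]
contact_force: [-0.4, -0.0, 0.6]
opening: 0.6
```

```bash
python3 rel.py -49 -2 4
```

```text
t 3.4667 F [-0.4 -0.   0.6] open 0.6 q [0.34 0.24 1.66 0.22 1.21 0.13]
tip now in chute [-160.4   -2.     5.1] force chute [-0.2 -0.4  0.6]
world tcp [511.7 214.8  78.2] offset [  -0.     1.3 -111.4] rot [ 0.09  0.   -0.07]
```

servo_tool(claw=[0,0,0,0,0,0,0,0], offset=[[0,0.5,-4],[0,1,-8],[0,1,-13],[0,1,-18],[0,1,-23],[0,1,-28],[0,1,-33],[0,1,-38]], delta_rot=[[0,0,0],[0,0,0],[0,0,0],[0,0,0],[0,0,0],[0,0,0],[0,0,0],[0,0,0]])

```text
clock: 4.13
tool_pos: [501.9, 285.7, 93.5]
tcp_rot: [-1.361, -0.092, 0.116]
contact_force: [0.7, 0.2, 0.7]
opening: 0.4
```

```bash
python3 rel.py -49 -2 4; python3 look.py 4
```

```text
t 4.1333 F [0.7 0.2 0.7] open 0.4 q [0.28 0.23 1.69 0.22 1.2  0.06]
tip now in chute [-122.2   -2.1    4.1] force chute [-0.2  0.7  0.6]
world tcp [511.7 214.8  78.2] offset [  0.    0.2 -73.2] rot [ 0.1   0.01 -0.08]
top []
side [{'rect': [317.1, 214.4, 343.2, 240.7], 'confidence': 0.74}]
```

View pics/oside4.png

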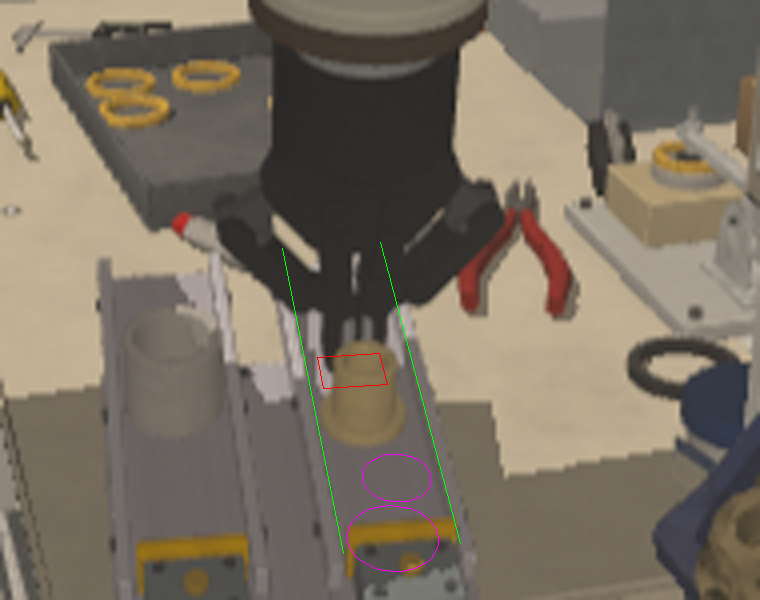

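Picture 4: the bush stands upright near (363, 400 zoomed), pushed down the lane by the closed fingers; the sleeve is unchanged.

servo_tool(claw=[0,0,0,0,0,0,0,0], offset=[[0,0,-7],[0,0,-14],[0,0,-21],[0,0,-28],[0,0,-36],[0,0,-44],[0,0,-52],[0,0,-58]], delta_rot=[[0,0,0],[0,0,0],[0,0,0],[0,0,0],[0,0,0],[0,0,0],[0,0,0],[0,0,0]])

```text
clock: 5.0
tool_pos: [509.8, 228.9, 81.4]
tcp_rot: [-1.361, -0.092, 0.116]
contact_force: [0.6, 0.6, 0.0]
opening: -0.4
```

```bash
python3 rel.py -49 -2 4; python3 look.py 5
```

```text
t 5.0 F [0.6 0.6 0. ] open -0.4 q [ 0.17  0.22  1.74  0.22  1.19 -0.05]
tip now in chute [-63.6  -2.    4.2] force chute [-0.5  0.6 -0.1]
world tcp [511.7 214.8  78.2] offset [  0.    0.2 -14.7] rot [ 0.1  -0.02 -0.08]
top []
side [{'rect': [323.9, 236.2, 345.6, 260.1], 'confidence': 0.83}]
```

View pics/oside5.png

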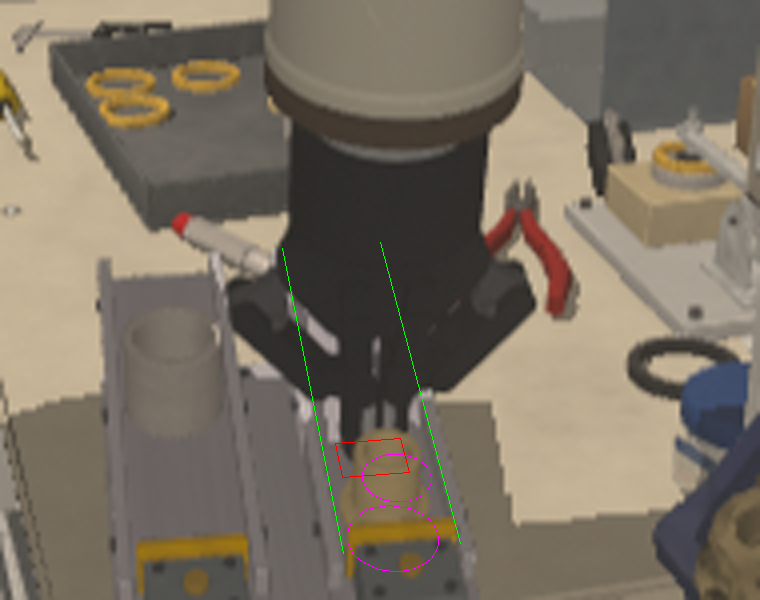

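servo_tool(claw=[0,0,0,0,0,0,0,0], offset=[[0,0,-2],[0,0,-4],[0,0,-6],[0,0,-8],[0,0,-9],[0,0,-10],[0,0,-11],[0,0,-11.5]], delta_rot=[[0,0,0],[0,0,0],[0,0,0],[0,0,0],[0,0,0],[0,0,0],[0,0,0],[0,0,0]])

```text
clock: 5.87
tool_pos: [511.2, 218.8, 79.3]
tcp_rot: [-1.361, -0.092, 0.116]
contact_force: [0.1, 1.1, 0.7]
opening: 0.2
```

```bash
python3 rel.py -49 -2 4
```

```text
t 5.8667 F [0.1 1.1 0.7] open 0.2 q [ 0.15  0.22  1.74  0.22  1.19 -0.07]
tip now in chute [-53.1  -2.    4.3] force chute [-1.2  0.2  0.5]
world tcp [511.7 214.8  78.2] offset [-0.   0.3 -4.2] rot [ 0.09  0.01 -0.07]
```

servo_tool(claw=[0,0,0,0,0,0,0,0], offset=[[0,0,-0.3],[0,0,-0.6],[0,0,-0.9],[0,0,-1.2],[0,0,-1.5],[0,0,-1.8],[0,0,-2],[0,0,-2]], delta_rot=[[0,0,0],[0,0,0],[0,0,0],[0,0,0],[0,0,0],[0,0,0],[0,0,0],[0,0,0]])

```text
clock: 6.53
tool_pos: [511.4, 216.9, 78.9]
tcp_rot: [-1.361, -0.092, 0.116]
contact_force: [0.0, 0.5, 0.6]
opening: -0.3
```

```bash
python3 rel.py -49 -2 4; python3 look.py 6
```

```text
t 6.5333 F [0.  0.5 0.6] open -0.3 q [ 0.15  0.22  1.74  0.22  1.19 -0.07]
tip now in chute [-51.2  -2.    4.2] force chute [-0.6  0.1  0.5]
world tcp [511.7 214.8  78.2] offset [-0.   0.2 -2.3] rot [ 0.09  0.01 -0.07]
top []
side [{'rect': [325.4, 238.4, 346.5, 260.1], 'confidence': 0.89}]
```

View pics/oside6.png

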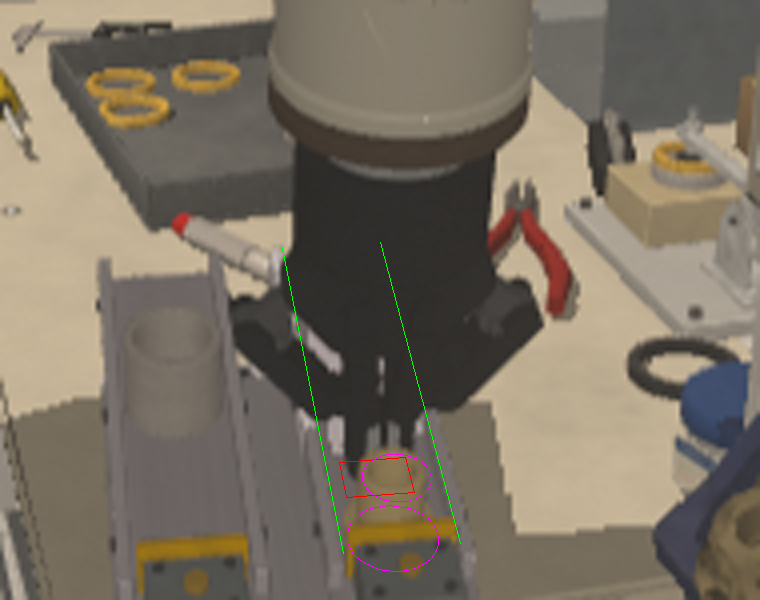

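servo_tool(claw=[0,0,0,0,0,0,0,0], offset=[[0,0,-0.2],[0,0,-0.4],[0,0,-0.6],[0,0,-0.8],[0,0,-1],[0,0,-1.2],[0,0,-1.4],[0,0,-1.5]], delta_rot=[[0,0,0],[0,0,0],[0,0,0],[0,0,0],[0,0,0],[0,0,0],[0,0,0],[0,0,0]])

```text
clock: 7.4
tool_pos: [511.6, 215.4, 78.6]
tcp_rot: [-1.361, -0.092, 0.116]
contact_force: [0.7, 0.8, 0.4]
opening: 0.1
```

```bash
python3 rel.py -49 -2 4
```

```text
t 7.4 F [0.7 0.8 0.4] open 0.1 q [ 0.15  0.22  1.74  0.22  1.19 -0.08]
tip now in chute [-49.7  -2.    4.2] force chute [-0.8  0.8  0.3]
world tcp [511.7 214.8  78.2] offset [ 0.   0.2 -0.8] rot [ 0.09  0.01 -0.08]
```

servo_tool(claw=[0,0,0,0,0,0,0,0], offset=[[0,0,-0.2],[0,0,-0.4],[0,0,-0.6],[0,0,-0.8],[0,0,-1],[0,0,-1.2],[0,0,-1.4],[0,0,-1.5]], delta_rot=[[0,0,0],[0,0,0],[0,0,0],[0,0,0],[0,0,0],[0,0,0],[0,0,0],[0,0,0]])

```text
clock: 8.07
tool_pos: [511.9, 214.2, 78.4]
tcp_rot: [-1.36, -0.092, 0.116]
contact_force: [0.1, 3.4, 3.7]
opening: -0.1
```

```bash
python3 rel.py -49 -2 4; python3 look.py 7
```

```text
t 8.0667 F [0.1 3.4 3.7] open -0.1 q [ 0.14  0.21  1.75  0.22  1.19 -0.08]
tip now in chute [-48.4  -2.    4.3] force chute [-4.   0.5  2.9]
world tcp [511.7 214.8  78.2] offset [-0.1  0.3  0.6] rot [ 0.08  0.01 -0.06]
top []
side [{'rect': [324.6, 243.2, 346.5, 263.9], 'confidence': 0.66}]
```

View pics/oside7.png

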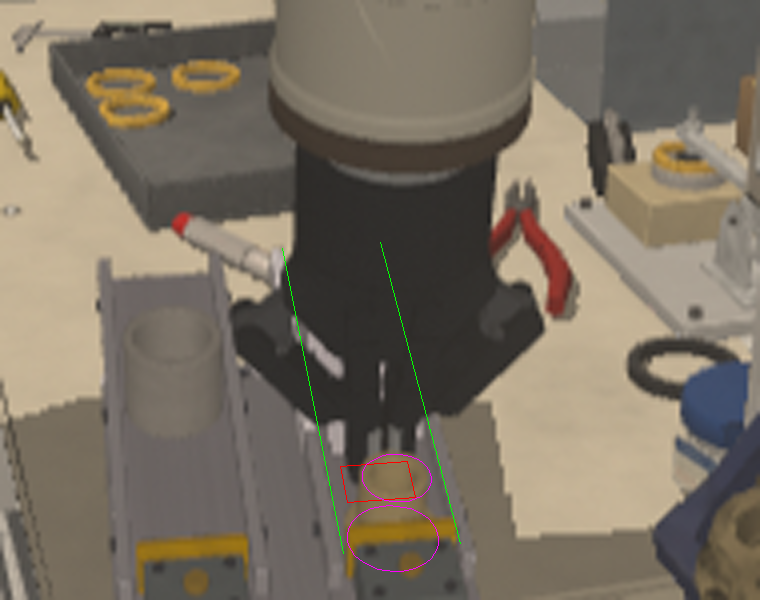

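Reaction of 4 N at the predicted stop position: seated. Back off uphill.

servo_tool(claw=[0,0,0,0,0,0,0,0], offset=[[0,0,1],[0,0,3],[0,0,6],[0,0,12],[0,0,20],[0,0,30],[0,-5,40],[0,-15,50]], delta_rot=[[0,0,0],[0,0,0],[0,0,0],[0,0,0],[0,0,0],[0,0,0],[0,0,0],[0,0,0]])

```text
clock: 8.93
tool_pos: [504.9, 260.5, 103.2]
tcp_rot: [-1.361, -0.091, 0.117]
contact_force: [0.0, 0.8, -0.1]
opening: 0.1
```

```bash
python3 rel.py -175 -2 80
```

```text
t 8.9333 F [ 0.   0.8 -0.1] open 0.1 q [0.23 0.21 1.7  0.22 1.23 0.02]
tip now in chute [-99.4  -2.6  18.8] force chute [-0.7  0.1 -0.2]
world tcp [497.1 321.2 178.7] offset [  0.4 -61.3  75.4] rot [ 0.1   0.02 -0.17]
```

servo_tool(claw=[0,0,0,0,0,0,0,0], offset=[[0,-20,10],[0,-40,20],[0,-60,35],[0,-75,55],[0,-85,80],[0,-90,105],[0,-90,130],[0,-90,140]], delta_rot=[[0,0,0],[0,0,0],[0,0,0],[0,0,0],[0,0,0],[0,0,0],[0,0,0],[0,0,0]])

```text
clock: 9.6
tool_pos: [488.8, 379.8, 222.6]
tcp_rot: [-1.359, -0.095, 0.116]
contact_force: [-0.4, 0.4, 0.0]
opening: 0.0
```

```bash
python3 look.py 8
```

```text
top []
side [{'rect': [325.1, 240.8, 349.1, 258.7], 'confidence': 0.51}]
```

View pics/oside8.png

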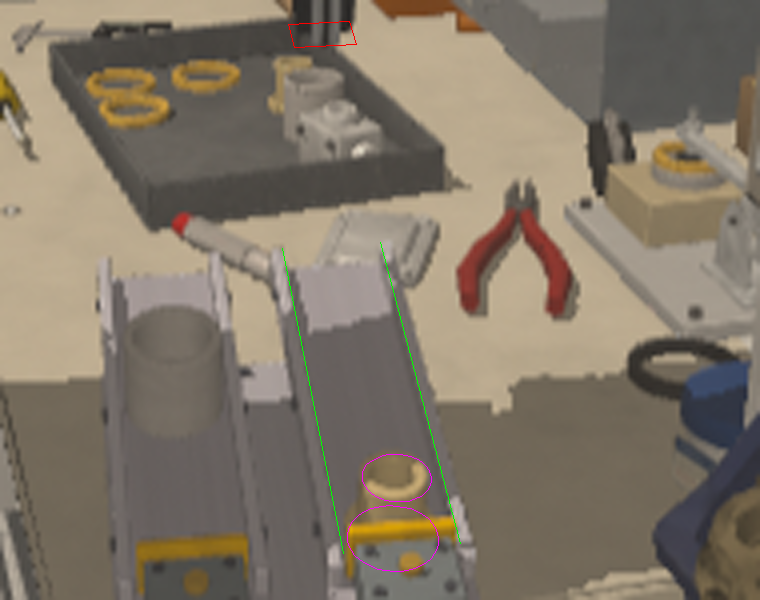

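View pics/otop8.png

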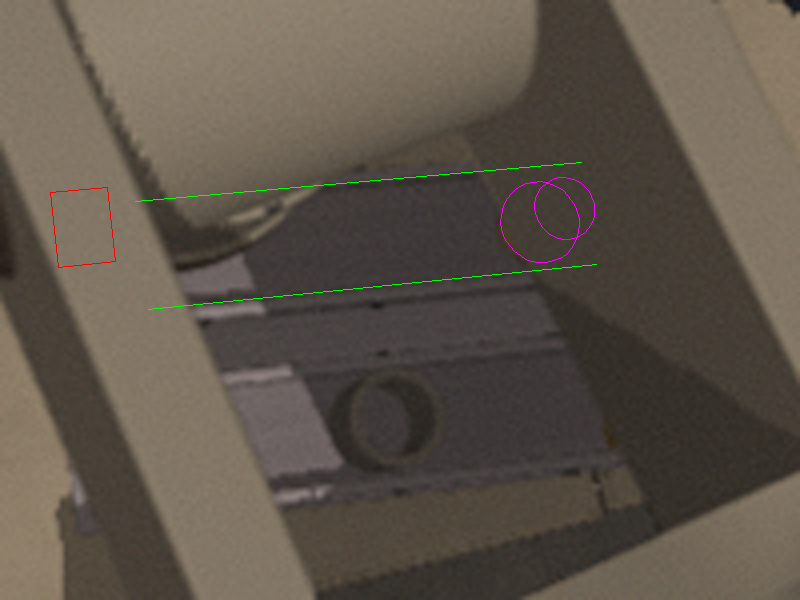

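The side view shows the bush upright at the blade (ring matches the predicted circle at 396, 478). The arm hides it from above, so I'll draw away and confirm in the top view.

servo_tool(claw=[0,0,0,0,0,0,0,0], offset=[[-20,-5,20],[-40,-10,40],[-65,-15,60],[-90,-15,80],[-115,-15,100],[-140,-15,120],[-165,-15,135],[-180,-15,145]], delta_rot=[[0,-3,0],[0,-6,0],[0,-10,0],[0,-15,0],[0,-20,0],[0,-25,0],[0,-30,0],[0,-32,0]])

```text
clock: 10.47
tool_pos: [290.5, 489.6, 265.4]
tcp_rot: [-1.295, -0.564, 0.498]
contact_force: [0.9, -0.6, 0.6]
opening: -0.2
```

```bash
python3 look.py 9
python3 - <<'E'
from h import *
print(bot.get_state()["clock"])
p=np.load("p.npy")
for c in("top","side"):
    q=proj(c,ch(p,np.r_[circ(-19,0,0,19),circ(-19,0,8,19),circ(-19,0,34,14)]));print(c,q.min(0),q.max(0))
E
```

```text
top [{'rect': [376.7, 177.2, 399.5, 199.4], 'confidence': 0.86}]
side [{'rect': [326.6, 243.3, 347.5, 260.0], 'confidence': 0.8}]
10.6667
top [374.73072031 173.8755566 ] [398.22297823 195.178151  ]
side [326.30085622 243.03491115] [349.51722908 272.32632977]
```

View pics/otop9.png

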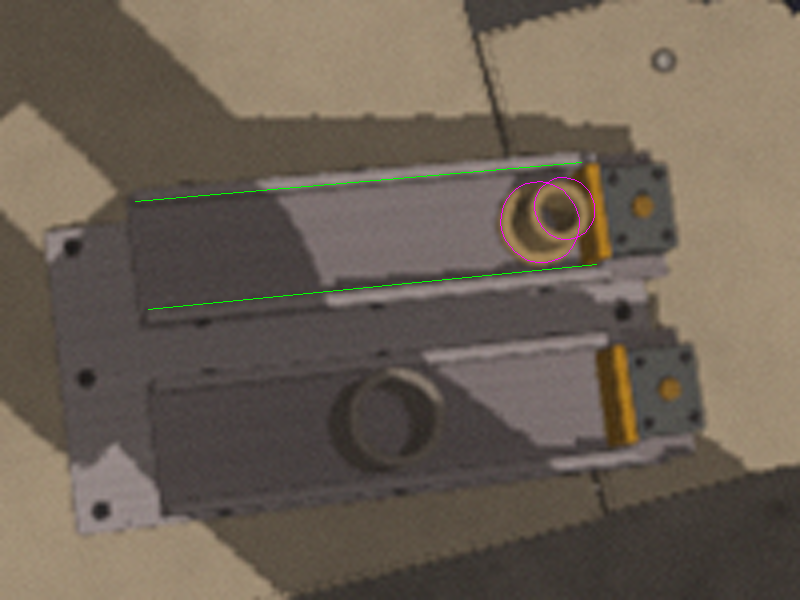

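```bash
python3 -c "
from rig import bot
print(bot.sign_off(), bot.get_state()['clock'])"
```

```text
the job is handed in; nothing more can be done
the job is handed in; nothing more can be done
```

I pushed the brass bush down its chute with the closed fingertips, low on the flange, until it rested against the yellow stop. The wrist then read a reaction of about 4 N, within about 1 mm of where the stop was predicted. I backed the fingers off uphill, lifted them clear, drew the arm away and handed in at about 10.7 s.

**Last checks:**
- **Bush:** both cameras show it upright with its flange at the blade. The outline predicted for a seated bush matches in the top view, apart from a sideways difference of 1–2 mm in the channel. The network's box in the top view is up to 4 px off that outline. In the side view its lower edge differs because the blade hides the flange.
- **Sleeve:** it looks unmoved in both views, judged by eye.
- **Arm:** the arm is clear of everything, and contact forces read only noise.

No check failed. While the arm covered the bush, the top camera could not see it, so that view was confirmed only after the arm withdrew.

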